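# Ratchet-clamp a media bottle

## Task

Clamp the glass bottle that stands loose in the bench clamp: turn the black ratchet lever clockwise (seen from above) to drive the jaw towards it, and each time the lever nears its stop post lift it straight up off its serrations, swing it back, let it down into the serrations and turn again. Stop when the bottle is firmly held in the V-block and the lever has become clearly stiffer, about twice as stiff as it was when turning free, but force neither the glass nor the lever against its stop posts. Leave the lever down in its serrations and let go.

Things in the scene. Friction and masses are not known exactly. Their poses are not given: they have to be found in the camera images.
- clamp: Fixed aluminium base plate of the bottle clamp, 100 x 245 x 12 mm, on the worktop; origin on its underside. Its axes: z up; y runs along the clamp from the lever's hub (y = -90 mm) past the sliding jaw with its round rubber pad to the bottle (y = about +50 mm); the lever points to about -x (to the robot). Turning the spindle clockwise (from above) drives the jaw to +y, 12 mm a radian.
- hub (a point): Point on the vertical axis of the lever's hub (54 mm wide, top 86 mm above the worktop), 76 mm above the worktop; clamp's axes. The spindle under it turns with the lever while that is down, both ways, stays where left, and drags 4 to 5 N at the knob. Once the pad meets the seated bottle drag grows 1 to 1.5 N each 0.1 rad; at 7 to 9 N the bottle is well clamped, above 12 N the glass is in danger.
- knob_grip (a point): Middle of the upright round black knob at the lever's end, the place to grip: a plain cylinder 18 mm thick, 44 mm high, its top 126 mm above the worktop. This point is 103 mm above the worktop with the lever down and 85 mm from the hub axis. The knob spins freely on the lever, whose arm is a level bar 12 mm thick with its middle 74 mm above the worktop.
- serrations (a point): Point on the hub axis at the top of the crown of 18 serrations (0.35 rad apart, 0.05 rad play) under the hub. A spring holds the lever down in them (4 N, 7 N lifted). It lifts straight up 11 mm at most; from 8 mm up it swings free of the spindle. Let down on top of one it stays up to 7 mm high until turned a little, then drops in if the hand lets it; held up half-seated it can skip under load.
- stop_posts: Two upright rubber-sleeved stop posts, 10 mm thick, 93 mm high, 41 mm from the hub axis; the lever's arm, lifted or not, meets them about 0.65 rad clockwise and 0.85 rad counter-clockwise (seen from above) of the clamp's -x direction. Origin and axes are those of the clamp. Pushing a post with 20 N or more at the knob is ramming it.
- v_block: Fixed aluminium V-block, 50 mm high, on the base plate behind the bottle; clamp's axes. Its origin lies on the axis of the bottle when seated in the V. Its place along the clamp differs each time; the jaw has a long way to go, always more than one stroke of the lever and mostly two or three.
- bottle_centre (a point): Centre (half-way up) of the glass media bottle with white ribbed screw cap, 52 mm wide, 105 mm high, upright on the base plate, 2 to 5 mm short of the V-block; the pad pushes it into the V. It need not be gripped.

How it is judged:
On the way, in this order (a step that is already met when the one before it is completed fails the run):
1. the lever has been lifted off its serrations (z of knob_grip in the frame of clamp above 0.1105 m), for 0.1 s.
2. with the lever down in its serrations again, the bottle is pressed into the V-block (z of knob_grip in the frame of clamp below 0.1055 m and contact force between v_block and bottle above 12 N), for 0.2 s.
At the end, for the whole second after the job is handed in: The bottle stands upright (within 0.08 rad) in the V-block (its axis within 4 mm of the V-block's origin) and is pressed into it with more than 12 N; the lever is down in its serrations (within 2.5 mm) and let go (all of step 2 and horizontal distance between bottle_centre and v_block below 0.004 m and angle between bottle_centre's own z axis and vertical below 0.08 rad); the robot touches nothing.
It fails at once if the glass bottle is pressed into the V-block with more than 60 N (overtightened) (contact force between v_block and bottle above 60 N).
It fails at once if the lever is rammed into a stop post with more than 50 N (contact force between lever and stop_posts above 50 N).
It fails at once if the bottle is tipped (angle between bottle_centre's own z axis and vertical above 0.3 rad).
It also fails if it takes over 61 s, if anything falls off the work surface, if the arm or the gripper's body presses on something with over 40 N, if the wrist force passes 120 N, or if a joint passes its speed limit or range.

## Robot

A 6-joint arm with a two-finger parallel gripper is mounted at the origin on a cart in front of the work surface, level with it; the furniture and walls round the work are solid. World frame = base frame: x ahead of the robot, y to its left, z up, the work surface at z = 0. Lengths are in m, angles in rad, forces in N, time in s.
With the tool pointing down it reaches from about 0.375 to 0.9 m from the base axis. Payload 3.1 kg.
Tool frame: the origin (TCP) lies between the finger pads; the fingertips stand 17 mm ahead of it and the grasp point (between the pads) lies 2 mm behind it; z points along the fingers, y is the line along which they close (so a half turn about z gives the same grasp; the last joint's range is limited). The gripper opens to 85 mm and grips with 20 to 120 N. Pads are 22 mm wide; open, the fingers measure 114 mm over their backs; the gripper's body (76 mm by 85 mm) begins 54 mm behind the grasp point. The pads swing forward as they close: fully open they stand 13 mm farther back than shut.
Start: joints at [-0.979, 0.527, 1.433, -0, 1.181, -0.178], TCP at [0.435, -0.448, 0.248] pointing down, gripper open.
Joint ranges: [-3.08, 3.08], [-0.75, 2.2], [0.22, 2.44], [-1.43, 4.57], [0, 2.65], [-2.85, 2.85]. Speed limits (rad/s): [2.79, 2.79, 3.14, 3.14, 3.14, 3.14].

## Interface

Orientations are given as a unit quaternion [x, y, z, w].
In Python, from station import sense, vision, order gives the robot as it stands.
- The arm moves only by the shell command python3 -m crank 'ROWS' [OPENING] [FORCE]. ROWS is JSON, a list of rows, each an object with "dp": the shift along the world's x, y, z in units of 30 mm (1.0 is 30 mm), a list of three; "angular": the turn, a rotation vector about the world's x, y, z in degrees, a list of three. In form: [{"dp": [dx, dy, dz], "angular": [ax, ay, az]}, ...]. A call has 1 to 20 rows; each row shifts and turns the commanded pose from where the row before left it; what a row does not reach is not made up. A row lasts 1/10 s, in which the tool goes at most 50 mm and 8.59 degrees, less where a joint would pass 70% of its speed; a pose out of reach is approached as far as the arm can. A call is refused whole if a number of a shift passes 1 or a number of a turn 8.59, either way. A call with a gripper value outside its range is refused whole. OPENING is the closure, from 0 (fully open) to 1 (shut), set as the call begins (- or left out, the last holds). The fingers move at their own pace and stop on an object; FORCE is the grip in N (left out, the last holds). Time passes only in rows, so rows that do not move let the fingers close. It gives the time, the measured TCP pose, the force, the opening and the grip force at its end, in the units of the state.
- sense(): the state, without advancing time (a new reading comes with each control period).
- vision.snapshot(name): name is "scene" or "side" or "wrist"; returns a dict with "image" (420x560x3 uint8, blue, green, red), "range_z" (420x560 float32, m along the optical axis (not along the pixel's ray), 0 where there is no reading), "mtx" (3x3 intrinsics, pixels), "pose" (4x4, takes a point from camera to world coordinates); the wrist camera has in their place "mount" (4x4, takes a point from camera to tool coordinates, whose origin is the TCP and whose axes are the flange's). Camera axes: x right, y down, z forward; pixel columns grow to the right and rows downward; lengths in m; the calibration is good to about 2 mm. A picture is of the moment at which its call begins: read the wrist's pose just before it.
- order.sign_off(): hands the job in; it is judged then, once.
The state is a dict: "t": time; "q": joint angles; "qd": joint speeds; "tau": joint torques, N m; "tcp_pos": TCP position; "tool_rot": TCP orientation; "force": force on the tool from outside, world axes, zero at the start; "ft_torque": the same for the moment, N m; "finger_gap": opening from 0.0 (shut) to 1.0 (fully open); "gripper_force": force on a finger pad.
Only numpy, scipy, OpenCV 4.12 (cv2) and the standard library are available. Lean on these libraries where they do the work, as an engineer would, in place of code of your own. Each camera call takes 0.05 s, during which the arm holds its last target. There are 200 camera calls.

## Working session

There is one attempt and no reset: what is moved stays moved. The work goes in short steps, Python scripts to look and compute and a shell command to move; the robot and the scene stay as the last step left them, time stands still between calls to the robot, and variables do not carry over. Pictures are saved under pics/ and viewed, at most 10 in all, crops included, and the job is handed in when it is done.

```bash
mkdir -p pics; ls; cat > h.py <<'E'
import numpy as np, cv2
from station import sense, vision, order
from scipy.spatial.transform import Rotation as R
def snap(name,fn):
    s=sense(); d=vision.snapshot(name); cv2.imwrite('pics/'+fn+'.png',d['image'])
    if 'pose' in d: P=np.array(d['pose'])
    else:
        T=np.eye(4);T[:3,:3]=R.from_quat(s['tool_rot']).as_matrix();T[:3,3]=s['tcp_pos'];P=T@np.array(d['mount'])
    np.savez('pics/'+fn+'.npz',z=d['range_z'],K=d['mtx'],P=P)
def pts(fn):
    f=np.load('pics/'+fn+'.npz');z=f['z'];K=f['K'];v,u=np.indices(z.shape)
    c=np.stack([(u-K[0,2])/K[0,0]*z,(v-K[1,2])/K[1,1]*z,z,np.ones_like(z)],-1)
    p=(c@f['P'].T)[...,:3]; p[z==0]=np.nan; return p
E
python3 - <<'E'
from h import *
s=sense();print(s)
snap('scene','s1');snap('side','d1')
a=cv2.imread('pics/s1.png');print(pts('s1')[::60,::80])
E
```

```text
pics
{'t': 0.0, 'q': array([-9.78530538e-01,  5.28459835e-01,  1.43391524e+00,  1.45582995e-05,
        1.18141117e+00, -1.78536912e-01]), 'qd': array([-0.00087481,  0.00066935,  0.00013938, -0.00222244,  0.00044066,
       -0.00137174]), 'tau': array([ 1.01668611e-03, -4.42348623e+01, -1.78022289e+01, -1.53992464e-04,
        8.36782681e-03, -9.28145113e-06]), 'tcp_pos': array([ 0.43506114, -0.44775693,  0.24733336]), 'tool_rot': array([ 9.26648112e-01,  3.75928284e-01, -2.18685512e-04, -1.07479395e-03]), 'force': array([-0.35487623, -0.08501876,  0.4081097 ]), 'ft_torque': array([ 0.02630904, -0.04226839,  0.01417907]), 'gripper_force': 0.0, 'finger_gap': 1.0044275383546848}
[[[-1.10280007e-01  6.59599917e-01  2.30545806e-01]
  [ 7.45825127e-02  6.60263973e-01  2.45522486e-01]
  [ 2.50960007e-01  6.58186979e-01  2.60970017e-01]
  [ 4.18142762e-01  6.53619991e-01  2.76722536e-01]
  [ 5.86758500e-01  4.63747041e-01  3.71777490e-01]
  [ 6.85215857e-01  2.26387872e-01  4.81332460e-01]
  [ 6.89233600e-01 -9.31425524e-02  6.18204486e-01]]

 [[-1.70054865e-01  6.61028744e-01  8.15572317e-
[... 1447 characters left out ...]
-02  2.13486243e-01]
  [ 5.22691696e-01 -1.98066986e-01  5.02637596e-01]
  [ 5.55348084e-01 -1.81822264e-01  4.87160555e-01]
  [ 5.14183318e-01  1.46149311e-01  8.34417293e-04]
  [ 6.38237191e-01 -1.47282507e-01  4.57592397e-01]
  [ 6.83733730e-01 -1.44692881e-01  4.65125000e-01]
  [ 8.76791683e-01  1.51689108e-01  8.27891577e-02]]

 [[ 2.78256378e-01 -8.41072509e-02  1.52484652e-01]
  [ 3.28828537e-01 -2.79860637e-02  6.35175182e-02]
  [ 1.89028149e-01  3.81945105e-01 -7.47145084e-01]
  [ 5.99615322e-01 -1.94255626e-01  4.59935469e-01]
  [ 6.41864199e-01 -1.86970527e-01  4.59656136e-01]
  [ 6.83177863e-01 -1.83148667e-01  4.65557203e-01]
  [ 8.96285875e-01  1.02934106e-01 -2.07380201e-03]]]
```

View pics/s1.png

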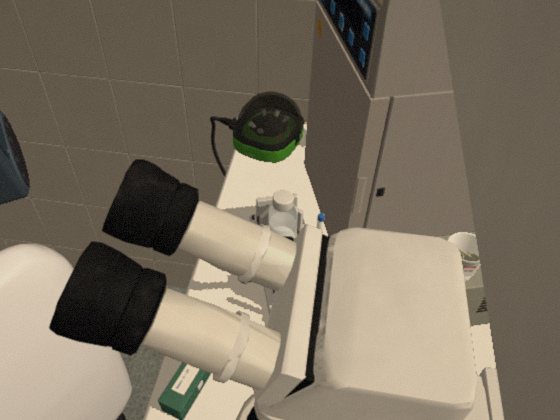

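View pics/d1.png

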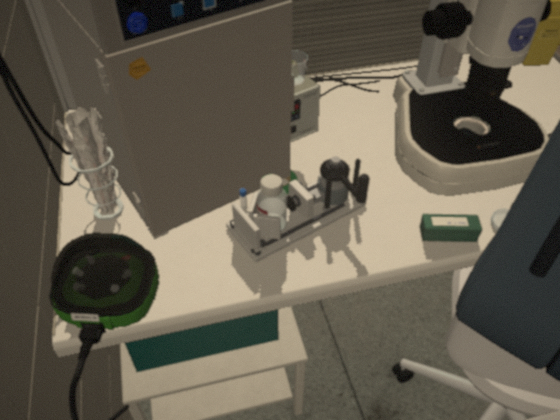

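The scene view is mostly blocked by a microscope, with the bottle cap near (283,200). The side view shows the clamp: bottle near (270,205), hub near (335,175), knob near (361,188).

```bash
python3 - <<'E'
from h import *
a=cv2.imread('pics/d1.png');c=a[145:265,215:375];cv2.imwrite('pics/d1c.png',cv2.resize(c,(800,600),interpolation=cv2.INTER_CUBIC))
p=pts('d1');np.set_printoptions(precision=3,suppress=True)
for u,v in [(270,183),(270,205),(335,163),(335,175),(361,178),(361,188),(357,168),(310,195),(240,220),(260,253),(366,208),(460,218),(470,90),(450,170),(400,180),(480,30)]: print(u,v,p[v,u])
print(np.nanmin(p[200:330,150:290].reshape(-1,3),0))
E
```

```text
270 183 [0.559 0.29  0.116]
270 205 [0.541 0.295 0.084]
335 163 [0.599 0.164 0.098]
335 175 [0.588 0.167 0.08 ]
361 178 [0.523 0.148 0.126]
361 188 [0.521 0.146 0.105]
357 168 [0.599 0.121 0.077]
310 195 [0.567 0.218 0.064]
240 220 [0.555 0.345 0.047]
260 253 [0.5   0.323 0.018]
366 208 [0.569 0.107 0.001]
460 218 [ 0.475 -0.025  0.035]
470 90 [ 0.659 -0.109  0.163]
450 170 [ 0.565 -0.046  0.064]
400 180 [ 0.627  0.013 -0.002]
480 30 [ 0.666 -0.1    0.276]
[ 0.417  0.221 -0.441]
```

View pics/d1c.png

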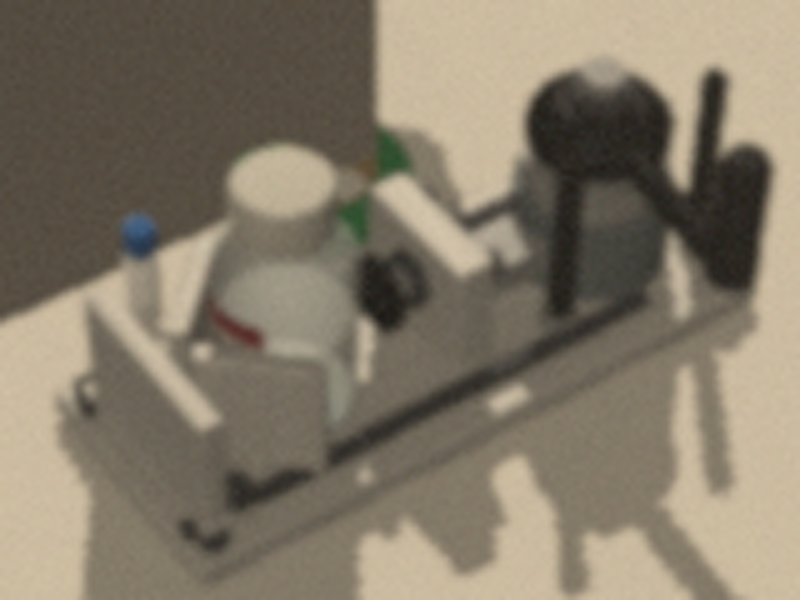

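```bash
python3 - <<'E'
from h import *
np.set_printoptions(precision=4,suppress=True)
p=pts('d1');q=p[140:270,210:385].reshape(-1,3);q=q[~np.isnan(q).any(1)]
def sel(c,r,z0,z1): return q[(np.hypot(q[:,0]-c[0],q[:,1]-c[1])<r)&(q[:,2]>z0)&(q[:,2]<z1)]
k=sel((.523,.146),.03,.09,.135);print('knob',len(k),k.min(0),k.max(0),np.median(k,0)); kt=k[k[:,2]>.122];print('top',kt.mean(0),len(kt))
b=sel((.56,.29),.04,.112,.125);print('cap',len(b),b.mean(0),b.min(0),b.max(0))
h=sel((.595,.16),.045,.082,.09);print('hubtop',len(h),h.mean(0),h.min(0),h.max(0),cv2.minEnclosingCircle(h[:,:2].astype(np.float32)))
n=sel((.595,.16),.03,.093,.11);print('nut',len(n),n.mean(0))
from scipy.optimize import least_squares
for nm,cc,z0,z1,r,rr in [('hubside',(.595,.16),.066,.084,.027,.04),('cap',(.56,.29),.093,.113,None,.03),('knob',(.525,.147),.09,.122,.009,.02)]:
    s=sel(cc,rr,z0,z1)[:,:2]
    f=lambda x:np.hypot(s[:,0]-x[0],s[:,1]-x[1])-(r or x[2])
    o=least_squares(f,[*cc,.02],loss='soft_l1',f_scale=.002);print(nm,len(s),o.x,np.sqrt(np.mean(o.fun**2)))
e=q[(q[:,2]>.006)&(q[:,2]<.018)];print('plate',len(e),cv2.minAreaRect(e[:,:2].astype(np.float32)))
E
```

```text
knob 225 [0.5164 0.1326 0.0901] [0.534  0.15   0.1279] [0.5207 0.1436 0.1122]
top [0.5247 0.1418 0.1251] 63
cap 285 [0.561  0.2871 0.1162] [0.5449 0.2691 0.1122] [0.5813 0.3045 0.1201]
hubtop 255 [0.5999 0.1606 0.0854] [0.5701 0.1163 0.082 ] [0.6281 0.1864 0.09  ] ((0.5935820937156677, 0.15381014347076416), 0.03829553350806236)
nut 66 [0.6074 0.1595 0.097 ]
hubside 419 [0.6078 0.1565 0.02  ] 0.009554961757986568
cap 172 [0.564  0.2864 0.0174] 0.0008862334731362286
knob 162 [0.5271 0.1405 0.02  ] 0.0008806274193215192
plate 2489 ((0.6366487145423889, 0.25925296545028687), (0.2258453369140625, 0.2465851604938507), 20.976051330566406)
```

```bash
python3 - <<'E'
from h import *
np.set_printoptions(precision=2,suppress=True,linewidth=160)
for n in ['s1','d1']:
    q=pts(n).reshape(-1,3);q=q[~np.isnan(q).any(1)]
    r=np.hypot(q[:,0],q[:,1]);a=np.degrees(np.arctan2(q[:,1],q[:,0]))
    print(n,'rows az, cols z bands .05-.15..: min radius (1%)')
    for az in range(-60,50,10):
        row=[]
        for z in np.arange(.05,.85,.1):
            m=(a>=az)&(a<az+10)&(q[:,2]>z)&(q[:,2]<z+.1)&(r>.1)
            row.append(np.percentile(r[m],1) if m.sum()>15 else np.nan)
        print(az,np.array(row))
p=pts('s1')
for u,v in [(15,160),(40,290),(60,380),(130,195),(85,290),(160,175),(110,262)]: print(u,v,p[v,u])
p=pts('d1')
for u,v in [(540,260),(500,230),(460,340)]: print(u,v,p[v,u])
E
```

```text
s1 rows az, cols z bands .05-.15..: min radius (1%)
-60 [nan nan nan nan nan nan nan nan]
-50 [nan nan nan nan nan nan nan nan]
-40 [nan nan nan nan nan nan nan nan]
-30 [0.3   nan  nan  nan 0.55 0.73  nan  nan]
-20 [0.29 0.28 0.77 0.6  0.53 0.7  0.71  nan]
-10 [0.3  0.27 0.78  nan 0.59 0.69  nan  nan]
0 [0.35 0.27  nan  nan  nan  nan  nan  nan]
10 [0.71 0.71 0.25 0.71 0.71  nan  nan  nan]
20 [0.6  0.24 0.26 0.7  0.71  nan  nan  nan]
30 [0.6  0.27 0.26 0.72  nan  nan  nan  nan]
40 [0.68 0.76 0.26  nan  nan  nan  nan  nan]
d1 rows az, cols z bands .05-.15..: min radius (1%)
-60 [nan nan nan nan nan nan nan nan]
-50 [nan nan nan nan nan nan nan nan]
-40 [nan nan nan nan nan nan nan nan]
-30 [0.59 1.04  nan  nan  nan  nan  nan  nan]
-20 [0.57 0.64 0.63  nan  nan  nan  nan  nan]
-10 [0.56 0.64 0.64  nan  nan  nan  nan  nan]
0 [0.81 1.04  nan  nan  nan  nan  nan  nan]
10 [0.54 0.71 0.71 0.71  nan  nan  nan  nan]
20 [0.6  0.71 0.71 0.26  nan  nan  nan  nan]
30 [0.62 0.72 0.26 0.23  nan  nan  nan  nan]
40 [0.68 0.2  0.19 0.21  nan  nan  nan  nan]
15 160 [0.24 0.11 0.29]
40 290 [ 0.3  -0.01  0.19]
60 380 [ 0.31 -0.06  0.06]
130 195 [ 0.52 -0.13  0.5 ]
85 290 [ 0.52 -0.19  0.5 ]
160 175 [ 0.53 -0.1   0.5 ]
110 262 [ 0.53 -0.18  0.51]
540 260 [0.16 0.15 0.35]
500 230 [0.2  0.17 0.35]
460 340 [ 0.32  0.03 -0.09]
```

```bash
python3 -m crank '[{"dp":[-0.65,0.67,0],"angular":[0,0,0]},{"dp":[-0.65,0.67,0],"angular":[0,0,0]},{"dp":[-0.65,0.67,0],"angular":[0,0,0]},{"dp":[-0.65,0.67,0],"angular":[0,0,0]},{"dp":[-0.65,0.67,0],"angular":[0,0,0]},{"dp":[-0.65,0.67,0],"angular":[0,0,0]},{"dp":[-0.65,0.67,0],"angular":[0,0,0]},{"dp":[-0.65,0.67,0],"angular":[0,0,0]},{"dp":[0.56,0.79,0],"angular":[0,0,0]},{"dp":[0.56,0.79,0],"angular":[0,0,0]},{"dp":[0.56,0.79,0],"angular":[0,0,0]},{"dp":[0.56,0.79,0],"angular":[0,0,0]},{"dp":[0.56,0.79,0],"angular":[0,0,0]}]' 0.4 60; python3 -c "
from h import *
print(sense())"
```

```text
t: 1.4
tcp_pos: [0.3638, -0.1679, 0.2482]
tool_rot: [0.927, 0.376, -0.0, -0.0]
force: [0.2, -0.7, -0.5]
finger_gap: 0.603
gripper_force: 0.0
{'t': 1.4, 'q': array([-7.13131708e-01,  2.25200637e-01,  1.96163915e+00,  3.39610134e-05,
        9.55147136e-01,  8.72070903e-02]), 'qd': array([ 0.75169871,  0.06369114, -0.09799651,  0.0007573 ,  0.02843132,
        0.7432133 ]), 'tau': array([-2.83921547e+00, -2.66427934e+01, -1.34686983e+01, -2.47511489e-04,
        7.49675743e-02, -4.96356245e-01]), 'tcp_pos': array([ 0.36377153, -0.16788414,  0.24819915]), 'tool_rot': array([ 9.26716162e-01,  3.75762048e-01, -7.73645458e-05, -1.81848023e-04]), 'force': array([ 0.23593196, -0.71255382, -0.52598019]), 'ft_torque': array([ 0.00487775,  0.01137034, -0.02500509]), 'gripper_force': 0.0, 'finger_gap': 0.6034342133810457}
```

```bash
python3 -m crank '[{"dp":[0.23,0.89,0],"angular":[0,0,-3.8]},{"dp":[0.23,0.89,0],"angular":[0,0,-3.8]},{"dp":[0.23,0.89,0],"angular":[0,0,-3.8]},{"dp":[0.23,0.89,0],"angular":[0,0,-3.8]},{"dp":[0.23,0.89,0],"angular":[0,0,-3.8]},{"dp":[-0.08,0.92,0],"angular":[0,0,0]},{"dp":[-0.08,0.92,0],"angular":[0,0,0]},{"dp":[-0.08,0.92,0],"angular":[0,0,0]},{"dp":[-0.08,0.92,0],"angular":[0,0,0]},{"dp":[-0.08,0.92,0],"angular":[0,0,0]},{"dp":[0.6,0.1,0],"angular":[0,0,0]},{"dp":[0.6,0.1,0],"angular":[0,0,0]},{"dp":[0.6,0.1,0],"angular":[0,0,0]}]'; python3 -c "
from h import *
snap('side','d2');snap('wrist','w2');print(sense()['q'])
a=cv2.imread('pics/d2.png');b=cv2.imread('pics/w2.png')
cv2.imwrite('pics/m2.png',cv2.resize(np.hstack([a,b]),(800,300),interpolation=cv2.INTER_AREA))"
```

```text
t: 2.7
tcp_pos: [0.4401, 0.1121, 0.2481]
tool_rot: [0.976, 0.218, -0.0, -0.0]
force: [0.2, 0.5, -0.1]
finger_gap: 0.6
gripper_force: 0.0
[1.54810055e-03 3.00346759e-01 1.84192077e+00 3.25905058e-05
 9.96827258e-01 1.13271035e+00]
```

View pics/m2.png

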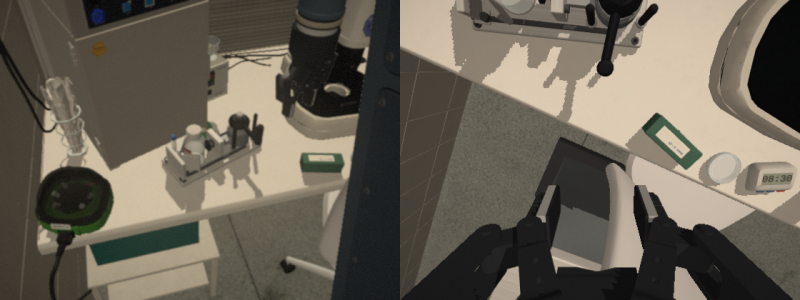

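The side view shows the gripper hanging at about (300,70) and the arm's blue body at the right. The wrist view shows the knob at mosaic (605,68), with the hub just to its upper right.

```bash
python3 - <<'E'
from h import *
np.set_printoptions(precision=3,suppress=True)
p=pts('d2')
for u,v in [(430,20),(430,60),(430,100),(420,140),(530,50),(530,150),(530,250),(530,350),(450,10),(410,30)]: print(u,v,p[v,u])
q=pts('w2');
for u,v in [(287,95)]: print(np.nanmedian(q[v-3:v+4,u-3:u+4].reshape(-1,3),0))
f=q.reshape(-1,3);f=f[~np.isnan(f).any(1)]
def s(c,r,z0,z1): return f[(np.hypot(f[:,0]-c[0],f[:,1]-c[1])<r)&(f[:,2]>z0)&(f[:,2]<z1)]
k=s((.526,.141),.03,.118,.135);print('top',len(k),k.mean(0),k.min(0),k.max(0))
h=s((.6,.157),.05,.081,.092);print('hub',len(h),cv2.minEnclosingCircle(h[:,:2].astype(np.float32)))
l=s((.565,.15),.03,.075,.084);print('arm',cv2.fitLine(l[:,:2].astype(np.float32),cv2.DIST_HUBER,0,.01,.01).ravel())
E
```

```text
430 20 [0.424 0.143 0.436]
430 60 [0.415 0.139 0.394]
430 100 [0.419 0.124 0.337]
420 140 [ 0.649 -0.025  0.073]
530 50 [0.136 0.263 0.571]
530 150 [0.111 0.264 0.532]
530 250 [0.085 0.265 0.488]
530 350 [0.056 0.265 0.439]
450 10 [0.414 0.129 0.45 ]
410 30 [ 1.044 -0.181  0.083]
[0.525 0.141 0.126]
top 457 [0.526 0.141 0.125] [0.517 0.132 0.119] [0.535 0.149 0.128]
hub 841 ((0.589492917060852, 0.14988410472869873), 0.03982090577483177)
arm [0.971 0.24  0.57  0.151]
```

```bash
python3 -m crank '[{"dp":[0.72,0.24,0],"angular":[0,0,0]},{"dp":[0.72,0.24,0],"angular":[0,0,0]},{"dp":[0.72,0.24,0],"angular":[0,0,0]},{"dp":[0.71,0.24,0],"angular":[0,0,0]},{"dp":[0,0,-0.79],"angular":[0,0,0]},{"dp":[0,0,-0.79],"angular":[0,0,0]},{"dp":[0,0,-0.79],"angular":[0,0,0]},{"dp":[0,0,-0.79],"angular":[0,0,0]},{"dp":[0,0,-0.79],"angular":[0,0,0]},{"dp":[0,0,-0.79],"angular":[0,0,0]},{"dp":[0,0,0],"angular":[0,0,0]}]'; python3 -m crank '[{"dp":[0,0,0],"angular":[0,0,0]},{"dp":[0,0,0],"angular":[0,0,0]},{"dp":[0,0,0],"angular":[0,0,0]},{"dp":[0,0,0],"angular":[0,0,0]},{"dp":[0,0,0],"angular":[0,0,0]},{"dp":[0,0,0],"angular":[0,0,0]}]' 1 60
```

```text
t: 3.9
tcp_pos: [0.5225, 0.1398, 0.1034]
tool_rot: [0.976, 0.218, -0.004, -0.001]
force: [-0.8, -0.1, 0.3]
finger_gap: 0.604
gripper_force: 0.0
t: 4.5
tcp_pos: [0.5264, 0.1403, 0.1069]
tool_rot: [0.976, 0.218, 0.001, 0.0]
force: [-1.1, -1.4, 4.1]
finger_gap: 0.191
gripper_force: 58.9
```

```bash
python3 - <<'E'
import numpy as np
for s in (-6,8):
    a=np.arange(194,163,-6) if s<0 else np.arange(168,246,8)
    a=np.arange(246,164,-6) if s<0 else a
    x=.085/.03*np.cos(np.radians(a));y=.085/.03*np.sin(np.radians(a))
    for i in range(len(a)-1): print(a[i],a[i+1],round(x[i+1]-x[i],2),round(y[i+1]-y[i],2))
E
```

```text
246 240 -0.26 0.13
240 234 -0.25 0.16
234 228 -0.23 0.19
228 222 -0.21 0.21
222 216 -0.19 0.23
216 210 -0.16 0.25
210 204 -0.13 0.26
204 198 -0.11 0.28
198 192 -0.08 0.29
192 186 -0.05 0.29
186 180 -0.02 0.3
180 174 0.02 0.3
174 168 0.05 0.29
168 176 -0.06 -0.39
176 184 0.0 -0.4
184 192 0.06 -0.39
192 200 0.11 -0.38
200 208 0.16 -0.36
208 216 0.21 -0.34
216 224 0.25 -0.3
224 232 0.29 -0.26
232 240 0.33 -0.22
```

```bash
python3 -m crank '[{"dp":[-0.08,0.29,0],"angular":[0,0,0]},{"dp":[-0.05,0.29,0],"angular":[0,0,0]},{"dp":[0,0,0],"angular":[0,0,0]}]';python3 -m crank '[{"dp":[-0.02,0.3,0],"angular":[0,0,0]},{"dp":[0.02,0.3,0],"angular":[0,0,0]},{"dp":[0,0,0],"angular":[0,0,0]}]'
```

```text
t: 4.8
tcp_pos: [0.524, 0.1584, 0.1067]
tool_rot: [0.976, 0.219, 0.002, 0.001]
force: [2.7, -2.4, 2.9]
finger_gap: 0.191
gripper_force: 58.8
t: 5.1
tcp_pos: [0.5254, 0.1761, 0.1067]
tool_rot: [0.976, 0.219, 0.003, 0.001]
force: [4.8, -4.4, 1.6]
finger_gap: 0.19
gripper_force: 58.7
```

```bash
python3 -m crank '[{"dp":[0.04,0,0.17],"angular":[0,0,0]},{"dp":[0.04,0,0.17],"angular":[0,0,0]},{"dp":[0,0,0],"angular":[0,0,0]},{"dp":[0,0,0],"angular":[0,0,0]}]'
```

```text
t: 5.5
tcp_pos: [0.5262, 0.176, 0.1153]
tool_rot: [0.976, 0.218, 0.002, -0.0]
force: [7.3, -0.8, -6.7]
finger_gap: 0.192
gripper_force: 59.1
```

```bash
python3 -m crank '[{"dp":[0.07,0,0.05],"angular":[0,0,0]},{"dp":[0,0,0],"angular":[0,0,0]},{"dp":[0,0,0],"angular":[0,0,0]}]'
```

```text
t: 5.8
tcp_pos: [0.5265, 0.1759, 0.1169]
tool_rot: [0.976, 0.218, -0.0, -0.0]
force: [3.2, -1.0, -7.3]
finger_gap: 0.191
gripper_force: 59.1
```

```bash
python3 -m crank '[{"dp":[-0.06,-0.39,0],"angular":[0,0,0]},{"dp":[0,-0.4,0],"angular":[0,0,0]},{"dp":[0.06,-0.39,0],"angular":[0,0,0]},{"dp":[0.11,-0.38,0],"angular":[0,0,0]},{"dp":[0,0,0],"angular":[0,0,0]}]';python3 -m crank '[{"dp":[0.16,-0.36,0],"angular":[0,0,0]},{"dp":[0.21,-0.34,0],"angular":[0,0,0]},{"dp":[0.25,-0.3,0],"angular":[0,0,0]},{"dp":[0,0,0],"angular":[0,0,0]}]'
```

```text
t: 6.3
tcp_pos: [0.531, 0.1273, 0.118]
tool_rot: [0.976, 0.216, 0.001, -0.0]
force: [4.6, 1.0, -7.7]
finger_gap: 0.192
gripper_force: 59.1
t: 6.7
tcp_pos: [0.5503, 0.0983, 0.1181]
tool_rot: [0.976, 0.216, 0.002, -0.001]
force: [5.4, 5.5, -8.7]
finger_gap: 0.193
gripper_force: 59.2
```

```bash
python3 -m crank '[{"dp":[0.33,-0.22,0],"angular":[0,0,0]},{"dp":[0.34,-0.20,0],"angular":[0,0,0]},{"dp":[0,0,0],"angular":[0,0,0]},{"dp":[0,0,0],"angular":[0,0,0]}]'
```

```text
t: 7.1
tcp_pos: [0.5674, 0.0862, 0.1173]
tool_rot: [0.976, 0.217, -0.001, -0.001]
force: [2.8, 1.4, -8.0]
finger_gap: 0.192
gripper_force: 59.2
```

```bash
python3 -m crank '[{"dp":[0,0,-0.18],"angular":[0,0,0]},{"dp":[0,0,-0.18],"angular":[0,0,0]},{"dp":[0,0,0],"angular":[0,0,0]},{"dp":[0,0,0],"angular":[0,0,0]}]';python3 -m crank '[{"dp":[-0.12,0.08,0],"angular":[0,0,0]},{"dp":[-0.12,0.08,0],"angular":[0,0,0]},{"dp":[0,0,0],"angular":[0,0,0]}]'
```

```text
t: 7.5
tcp_pos: [0.568, 0.0844, 0.1104]
tool_rot: [0.976, 0.218, -0.0, 0.002]
force: [-5.7, -7.0, 17.5]
finger_gap: 0.192
gripper_force: 62.3
t: 7.8
tcp_pos: [0.5595, 0.0908, 0.1076]
tool_rot: [0.976, 0.218, -0.001, 0.0]
force: [-2.7, -2.7, 2.2]
finger_gap: 0.198
gripper_force: 60.5
```

```bash
python3 -m crank '[{"dp":[-0.23,0.19,-0.02],"angular":[0,0,0]},{"dp":[-0.21,0.21,0],"angular":[0,0,0]},{"dp":[-0.19,0.23,0],"angular":[0,0,0]},{"dp":[0,0,0],"angular":[0,0,0]}]';python3 -m crank '[{"dp":[-0.16,0.25,0],"angular":[0,0,0]},{"dp":[-0.13,0.26,0],"angular":[0,0,0]},{"dp":[-0.11,0.28,0],"angular":[0,0,0]},{"dp":[0,0,0],"angular":[0,0,0]}]'
```

```text
t: 8.2
tcp_pos: [0.5412, 0.109, 0.1071]
tool_rot: [0.976, 0.219, -0.001, 0.001]
force: [-4.1, -7.0, 6.8]
finger_gap: 0.193
gripper_force: 61.0
t: 8.6
tcp_pos: [0.5286, 0.1333, 0.107]
tool_rot: [0.976, 0.219, -0.002, 0.001]
force: [-4.4, -4.5, 7.2]
finger_gap: 0.195
gripper_force: 61.1
```

```bash
python3 -m crank '[{"dp":[-0.13,0.29,-0.02],"angular":[0,0,0]},{"dp":[-0.07,0.29,0],"angular":[0,0,0]},{"dp":[-0.02,0.3,0],"angular":[0,0,0]}]';python3 -m crank '[{"dp":[0.02,0.3,0],"angular":[0,0,0]},{"dp":[0.05,0.29,0],"angular":[0,0,0]},{"dp":[0,0,0],"angular":[0,0,0]}]'
```

```text
t: 8.9
tcp_pos: [0.5242, 0.1592, 0.1068]
tool_rot: [0.976, 0.219, 0.0, 0.001]
force: [-1.4, -4.9, 5.3]
finger_gap: 0.189
gripper_force: 60.9
t: 9.2
tcp_pos: [0.526, 0.1772, 0.1067]
tool_rot: [0.976, 0.219, -0.0, 0.001]
force: [-2.9, -6.5, 6.2]
finger_gap: 0.195
gripper_force: 61.1
```

```bash
python3 -c "
from h import *
snap('side','d3');snap('wrist','w3')
a=cv2.imread('pics/d3.png')[145:265,215:375];b=cv2.imread('pics/w3.png')
cv2.imwrite('pics/m3.png',np.hstack([cv2.resize(a,(440,330),interpolation=cv2.INTER_CUBIC),cv2.resize(b,(360,330))]));print(sense()['force'])"
```

```text
[-2.39313248 -5.80233963  7.85733365]
```

View pics/m3.png

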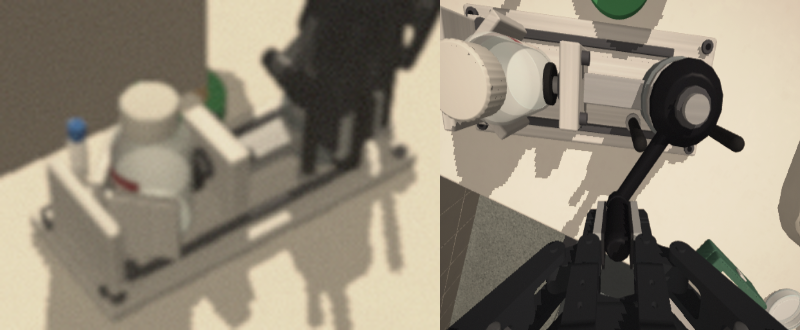

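The wrist view shows the pad at (550,83) at or nearly at the bottle. The arm passes close by the clockwise post at (637,135).

```bash
python3 - <<'E'
from h import *
np.set_printoptions(precision=4,suppress=True)
for n in ['d1','d3','w3']:
    f=pts(n).reshape(-1,3);f=f[~np.isnan(f).any(1)]
    k=f[(np.hypot(f[:,0]-.562,f[:,1]-.29)<.04)&(f[:,2]>.111)&(f[:,2]<.124)];print(n,len(k),np.median(k,0),cv2.minEnclosingCircle(k[:,:2].astype(np.float32)))
    for c in [(.625,.12),(.57,.185),(.575,.195)]:
        k=f[(np.hypot(f[:,0]-c[0],f[:,1]-c[1])<.02)&(f[:,2]>.088)&(f[:,2]<.097)]
        if len(k)>5: print('  post',c,len(k),np.median(k,0))
E
```

```text
d1 293 [0.5598 0.287  0.1164] ((0.5631675720214844, 0.28740477561950684), 0.01879219524562359)
  post (0.57, 0.185) 22 [0.5731 0.1823 0.091 ]
  post (0.575, 0.195) 22 [0.5731 0.1823 0.091 ]
d3 288 [0.5595 0.291  0.1164] ((0.5618294477462769, 0.2912307381629944), 0.0185361597687006)
w3 7513 [0.5652 0.2862 0.1166] ((0.5627173781394958, 0.28962916135787964), 0.018353160470724106)
  post (0.625, 0.12) 160 [0.6069 0.1201 0.0911]
  post (0.57, 0.185) 350 [0.5752 0.1826 0.0916]
  post (0.575, 0.195) 350 [0.5752 0.1826 0.0916]
```

```bash
python3 -m crank '[{"dp":[0.03,0,0.17],"angular":[0,0,0]},{"dp":[0.03,0,0.17],"angular":[0,0,0]},{"dp":[0,0,0.05],"angular":[0,0,0]},{"dp":[0,0,0],"angular":[0,0,0]}]'
```

```text
t: 9.7
tcp_pos: [0.5273, 0.178, 0.1169]
tool_rot: [0.976, 0.218, -0.001, -0.0]
force: [0.5, -1.3, -7.5]
finger_gap: 0.191
gripper_force: 59.8
```

```bash
python3 -m crank '[{"dp":[-0.05,-0.39,0],"angular":[0,0,0]},{"dp":[0.01,-0.4,0],"angular":[0,0,0]},{"dp":[0.07,-0.39,0],"angular":[0,0,0]},{"dp":[0.12,-0.38,0],"angular":[0,0,0]},{"dp":[0.16,-0.35,0],"angular":[0,0,0]},{"dp":[0.05,-0.08,0],"angular":[0,0,0]},{"dp":[0,0,0],"angular":[0,0,0]},{"dp":[0,0,0],"angular":[0,0,0]}]';python3 -m crank '[{"dp":[0,0,-0.18],"angular":[0,0,0]},{"dp":[0,0,-0.19],"angular":[0,0,0]},{"dp":[0,0,0],"angular":[0,0,0]},{"dp":[0,0,0],"angular":[0,0,0]}]'
```

```text
t: 10.5
tcp_pos: [0.5371, 0.1175, 0.117]
tool_rot: [0.976, 0.218, -0.002, -0.0]
force: [-5.1, -2.6, -8.1]
finger_gap: 0.195
gripper_force: 59.8
t: 10.9
tcp_pos: [0.5364, 0.1172, 0.1077]
tool_rot: [0.976, 0.219, -0.003, 0.0]
force: [-9.5, -6.3, 6.0]
finger_gap: 0.19
gripper_force: 61.4
```

```bash
python3 -m crank '[{"dp":[-0.1,-0.04,0],"angular":[0,0,0]},{"dp":[-0.06,0.11,0],"angular":[0,0,0]},{"dp":[0,0,0],"angular":[0,0,0]},{"dp":[0,0,0],"angular":[0,0,0]}]';python3 -m crank '[{"dp":[-0.06,0.13,0],"angular":[0,0,0]},{"dp":[-0.06,0.13,0],"angular":[0,0,0]},{"dp":[0,0,0],"angular":[0,0,0]},{"dp":[0,0,0],"angular":[0,0,0]}]'
```

```text
t: 11.3
tcp_pos: [0.5351, 0.1191, 0.1078]
tool_rot: [0.976, 0.219, 0.001, 0.002]
force: [-3.8, -7.1, 3.1]
finger_gap: 0.194
gripper_force: 61.0
t: 11.7
tcp_pos: [0.5317, 0.126, 0.1078]
tool_rot: [0.976, 0.219, 0.001, 0.002]
force: [-3.0, -10.0, 2.7]
finger_gap: 0.189
gripper_force: 60.9
```

```bash
python3 -m crank '[{"dp":[-0.06,0.13,0],"angular":[0,0,0]},{"dp":[0,0,0],"angular":[0,0,0]},{"dp":[0,0,0],"angular":[0,0,0]},{"dp":[0,0,0],"angular":[0,0,0]}]'; python3 -c "
from h import *
snap('side','d4');print(sense()['force'])
f=pts('d4').reshape(-1,3);f=f[~np.isnan(f).any(1)]
k=f[(np.hypot(f[:,0]-.562,f[:,1]-.29)<.04)&(f[:,2]>.111)&(f[:,2]<.124)];print(len(k),np.median(k,0),cv2.minEnclosingCircle(k[:,:2].astype(np.float32)))"
```

```text
t: 12.1
tcp_pos: [0.5302, 0.1298, 0.1078]
tool_rot: [0.976, 0.219, 0.001, 0.002]
force: [-4.0, -10.9, 2.0]
finger_gap: 0.19
gripper_force: 60.9
[ -3.00568209 -10.69555209   2.48232837]
293 [0.55941662 0.29092727 0.11639928] ((0.5613316893577576, 0.29115718603134155), 0.01858517900109291)
```

```bash
python3 -m crank '[{"dp":[0.03,-0.07,0],"angular":[0,0,0]},{"dp":[0,0,0],"angular":[0,0,0]}]';python3 -m crank '[{"dp":[0,0,0],"angular":[0,0,0]},{"dp":[0,0,0],"angular":[0,0,0]},{"dp":[0,0,0],"angular":[0,0,0]},{"dp":[0,0,0],"angular":[0,0,0]}]' 0.4; python3 -m crank '[{"dp":[0,0,0.6],"angular":[0,0,0]},{"dp":[0,0,0.8],"angular":[0,0,0]},{"dp":[-0.3,0,0.8],"angular":[0,0,0]},{"dp":[-0.8,0,0.8],"angular":[0,0,0]},{"dp":[-0.8,0,0.5],"angular":[0,0,0]},{"dp":[-0.5,0,0],"angular":[0,0,0]},{"dp":[0,0,0],"angular":[0,0,0]},{"dp":[0,0,0],"angular":[0,0,0]}]';  python3 - <<'E'
from h import *
np.set_printoptions(precision=4,suppress=True)
snap('side','d5');snap('wrist','w5')
a=cv2.imread('pics/d5.png')[145:265,215:375];b=cv2.imread('pics/w5.png')
cv2.imwrite('pics/m5.png',np.hstack([cv2.resize(a,(400,300),interpolation=cv2.INTER_CUBIC),cv2.resize(b,(400,300))]))
for n,c in [('w2',(.526,.141)),('w5',(.531,.13)),('d1',(.526,.141)),('d5',(.531,.13))]:
    f=pts(n).reshape(-1,3);f=f[~np.isnan(f).any(1)]
    k=f[(np.hypot(f[:,0]-c[0],f[:,1]-c[1])<.02)&(f[:,2]>.118)&(f[:,2]<.14)];print(n,len(k),np.median(k,0),np.mean(k[:,:2],0),np.percentile(k[:,2],[50,75,90]))
    k=f[(np.hypot(f[:,0]-.562,f[:,1]-.29)<.04)&(f[:,2]>.111)&(f[:,2]<.124)];print(' cap',len(k),k.mean(0) if len(k) else '')
    k=f[(np.hypot(f[:,0]-.609,f[:,1]-.159)<.02)&(f[:,2]>.08)&(f[:,2]<.12)];print(' hubtop',len(k),np.percentile(k[:,2],[25,50,75,95]))
E
```

```text
t: 12.35
tcp_pos: [0.5307, 0.1284, 0.1077]
tool_rot: [0.976, 0.218, 0.001, 0.002]
force: [-4.2, -7.2, 2.5]
finger_gap: 0.19
gripper_force: 60.9
t: 12.75
tcp_pos: [0.5303, 0.1303, 0.1069]
tool_rot: [0.976, 0.218, 0.001, -0.0]
force: [-0.5, 0.2, -0.1]
finger_gap: 0.604
gripper_force: 0.0
t: 13.55
tcp_pos: [0.4581, 0.13, 0.2117]
tool_rot: [0.976, 0.218, 0.001, 0.0]
force: [-0.1, -0.3, 0.6]
finger_gap: 0.6
gripper_force: 0.0
w2 457 [0.5259 0.1408 0.1255] [0.5259 0.1408] [0.1255 0.1262 0.1267]
 cap 0 
 hubtop 326 [0.0847 0.0853 0.086  0.087 ]
w5 578 [0.5346 0.1192 0.1254] [0.5346 0.1191] [0.1254 0.1261 0.1266]
 cap 0 
 hubtop 1368 [0.0852 0.0861 0.091  0.0974]
d1 86 [0.5232 0.1426 0.1245] [0.5239 0.1422] [0.1245 0.1258 0.1269]
 cap 293 [0.5607 0.2871 0.1161]
 hubtop 290 [0.0851 0.0868 0.0924 0.0984]
d5 32 [0.5321 0.1242 0.121 ] [0.5326 0.1239] [0.121  0.1239 0.1252]
 cap 288 [0.56   0.2909 0.1162]
 hubtop 287 [0.0853 0.087  0.093  0.0984]
```

View pics/m5.png

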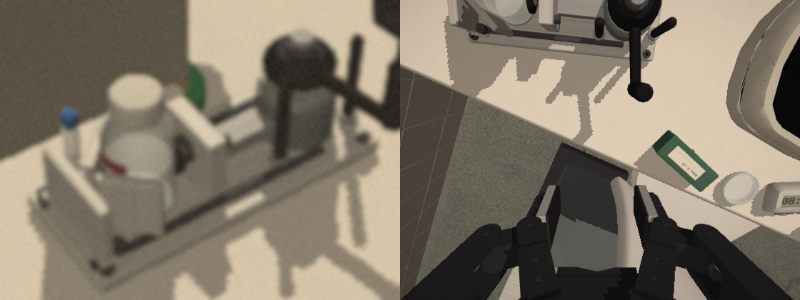

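The bottle is still seated and the lever is down at its original height. But the knob now sits at (0.535,0.119), about 8° back from where I let go, so I'll regrip and watch the release more closely.

```bash
python3 -m crank '[{"dp":[0.85,-0.12,0],"angular":[0,0,0]},{"dp":[0.85,-0.12,0],"angular":[0,0,0]},{"dp":[0.85,-0.12,0],"angular":[0,0,0]},{"dp":[0,0,-0.88],"angular":[0,0,0]},{"dp":[0,0,-0.88],"angular":[0,0,0]},{"dp":[0,0,-0.88],"angular":[0,0,0]},{"dp":[0,0,-0.86],"angular":[0,0,0]},{"dp":[0,0,0],"angular":[0,0,0]},{"dp":[0,0,0],"angular":[0,0,0]}]'; python3 -c "
from h import *
snap('wrist','w6')";python3 -m crank '[{"dp":[0,0,0],"angular":[0,0,0]},{"dp":[0,0,0],"angular":[0,0,0]},{"dp":[0,0,0],"angular":[0,0,0]},{"dp":[0,0,0],"angular":[0,0,0]},{"dp":[0,0,0],"angular":[0,0,0]},{"dp":[0,0,0],"angular":[0,0,0]}]' 1 60;  python3 - <<'E'
from h import *
np.set_printoptions(precision=4,suppress=True)
snap('wrist','w7')
for n,c in [('w3',(.526,.177)),('w6',(.534,.12)),('w7',(.534,.12))]:
    f=pts(n).reshape(-1,3);f=f[~np.isnan(f).any(1)]
    k=f[(np.hypot(f[:,0]-c[0],f[:,1]-c[1])<.02)&(f[:,2]>.12)&(f[:,2]<.13)];print(n,len(k),np.mean(k,0))
    m=np.array(c)*.55+np.array([.609,.159])*.45
    k=f[(np.hypot(f[:,0]-m[0],f[:,1]-m[1])<.015)&(f[:,2]>.072)&(f[:,2]<.084)];print(len(k),cv2.fitLine(k[:,:2].astype(np.float32),cv2.DIST_HUBER,0,.01,.01).ravel())
a=cv2.imread('pics/w6.png');b=cv2.imread('pics/w7.png')
cv2.imwrite('pics/m7.png',np.hstack([cv2.resize(a,(400,300)),cv2.resize(b,(400,300))]))
E
```

```text
t: 14.55
tcp_pos: [0.5344, 0.1189, 0.1058]
tool_rot: [0.976, 0.218, -0.0, -0.0]
force: [0.5, -0.4, -0.2]
finger_gap: 0.603
gripper_force: 0.0
t: 15.2
tcp_pos: [0.5343, 0.1189, 0.1071]
tool_rot: [0.976, 0.218, 0.001, 0.0]
force: [-0.1, -1.1, 4.7]
finger_gap: 0.193
gripper_force: 58.6
w3 2355 [0.5291 0.1785 0.1252]
1294 [ 0.9772 -0.2123  0.5675  0.1692]
w6 1373 [0.537  0.1192 0.1248]
1305 [0.8733 0.4872 0.5687 0.1368]
w7 2388 [0.5375 0.1209 0.1252]
1290 [0.8795 0.4759 0.5683 0.1373]
```

View pics/m7.png

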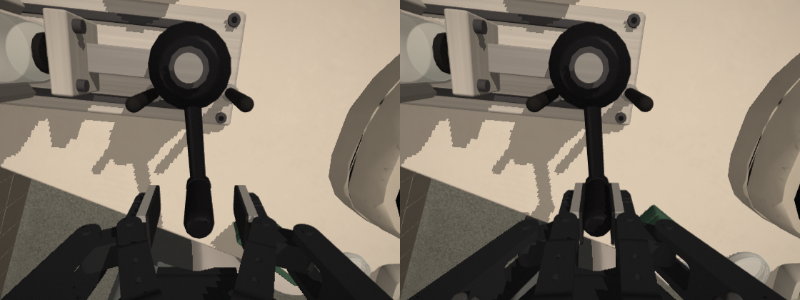

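The wrist views show the lever centred between the pads and gripped again. Now I'll turn it in small steps.

```bash
for i in 1 2; do python3 -m crank '[{"dp":[-0.07,0.13,0],"angular":[0,0,0]},{"dp":[0,0,0],"angular":[0,0,0]},{"dp":[0,0,0],"angular":[0,0,0]}]' | sed -n 2,4p; done; python3 -m crank '[{"dp":[-0.06,0.135,0],"angular":[0,0,0]},{"dp":[0,0,0],"angular":[0,0,0]},{"dp":[0,0,0],"angular":[0,0,0]}]'
```

```text
tcp_pos: [0.5331, 0.1215, 0.1071]
tool_rot: [0.976, 0.219, 0.001, 0.002]
force: [0.3, -6.9, 5.9]
tcp_pos: [0.5316, 0.1247, 0.1072]
tool_rot: [0.976, 0.219, 0.002, 0.002]
force: [1.1, -9.1, 6.2]
t: 16.15
tcp_pos: [0.53, 0.1285, 0.1072]
tool_rot: [0.976, 0.219, 0.002, 0.002]
force: [1.9, -9.2, 5.0]
finger_gap: 0.19
gripper_force: 58.8
```

```bash
python3 -m crank '[{"dp":[0,0,0],"angular":[0,0,0]},{"dp":[0,0,0],"angular":[0,0,0]},{"dp":[0,0,0],"angular":[0,0,0]}]' 0.55; python3 - <<'E'
from h import *
np.set_printoptions(precision=4,suppress=True)
snap('wrist','w8')
for n,c in [('w8',(.531,.125))]:
    f=pts(n).reshape(-1,3);f=f[~np.isnan(f).any(1)]
    k=f[(np.hypot(f[:,0]-c[0],f[:,1]-c[1])<.02)&(f[:,2]>.12)&(f[:,2]<.13)];print(n,len(k),np.mean(k,0))
    m=np.array(c)*.55+np.array([.609,.159])*.45
    k=f[(np.hypot(f[:,0]-m[0],f[:,1]-m[1])<.015)&(f[:,2]>.072)&(f[:,2]<.084)];l=cv2.fitLine(k[:,:2].astype(np.float32),cv2.DIST_HUBER,0,.01,.01).ravel();print(len(k),l,np.degrees(np.arctan2(l[1],l[0])))
cv2.imwrite('pics/w8s.png',cv2.imread('pics/w8.png'))
E
```

```text
t: 16.45
tcp_pos: [0.5274, 0.131, 0.106]
tool_rot: [0.976, 0.218, -0.001, -0.0]
force: [-0.1, 0.0, 0.2]
finger_gap: 0.448
gripper_force: 0.6
w8 1979 [0.5361 0.1207 0.1252]
1306 [0.891  0.454  0.5658 0.1388] 27.000963
```

View pics/w8s.png

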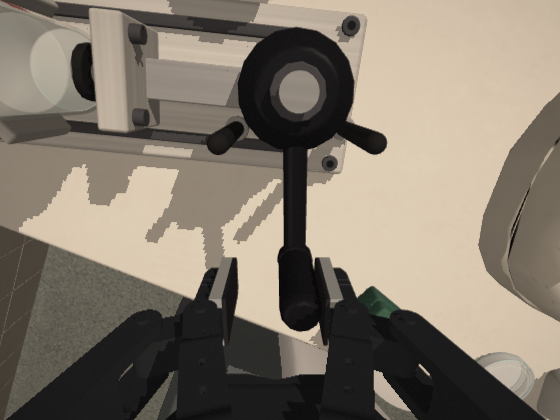

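The knob rests lightly on the right-hand pad at (325,285): the loaded clamp springs the lever back a few degrees when I let go suddenly. I'll regrip, tighten again, unload slowly, and only then open.

```bash
python3 -m crank '[{"dp":[0.11,-0.18,0],"angular":[0,0,0]},{"dp":[0.11,-0.18,0],"angular":[0,0,0]},{"dp":[0,0,0],"angular":[0,0,0]},{"dp":[0,0,0],"angular":[0,0,0]}]' | sed -n 2p; python3 -m crank '[{"dp":[0,0,0],"angular":[0,0,0]},{"dp":[0,0,0],"angular":[0,0,0]},{"dp":[0,0,0],"angular":[0,0,0]},{"dp":[0,0,0],"angular":[0,0,0]}]' 1 60 | sed -n '2p;4,6p'; for i in 1 2; do python3 -m crank '[{"dp":[-0.07,0.13,0],"angular":[0,0,0]},{"dp":[0,0,0],"angular":[0,0,0]},{"dp":[0,0,0],"angular":[0,0,0]}]' | sed -n '2p;4p'; done
```

```text
tcp_pos: [0.5345, 0.1198, 0.1063]
tcp_pos: [0.5344, 0.1199, 0.1065]
force: [-0.5, -1.8, 0.5]
finger_gap: 0.193
gripper_force: 58.4
tcp_pos: [0.5331, 0.1227, 0.1066]
force: [0.3, -6.4, 1.3]
tcp_pos: [0.5315, 0.1261, 0.1067]
force: [0.8, -9.0, 0.3]
```

```bash
for i in 1 2 3; do python3 -m crank '[{"dp":[0.015,-0.03,0],"angular":[0,0,0]},{"dp":[0.015,-0.03,0],"angular":[0,0,0]},{"dp":[0,0,0],"angular":[0,0,0]},{"dp":[0,0,0],"angular":[0,0,0]}]' | sed -n '2p;4p'; done
```

```text
tcp_pos: [0.532, 0.1249, 0.1066]
force: [0.9, -6.3, -0.2]
tcp_pos: [0.5323, 0.1241, 0.1065]
force: [1.4, -4.5, 1.2]
tcp_pos: [0.5328, 0.1228, 0.1064]
force: [-0.0, -1.1, 0.8]
```

```bash
python3 -m crank '[{"dp":[0,0,0],"angular":[0,0,0]},{"dp":[0,0,0],"angular":[0,0,0]},{"dp":[0,0,0],"angular":[0,0,0]},{"dp":[0,0,0],"angular":[0,0,0]}]' 0.4; python3 -m crank '[{"dp":[0,0,0.6],"angular":[0,0,0]},{"dp":[0,0,0.8],"angular":[0,0,0]},{"dp":[-0.3,0,0.8],"angular":[0,0,0]},{"dp":[-0.8,0,0.8],"angular":[0,0,0]},{"dp":[-0.8,0,0.5],"angular":[0,0,0]},{"dp":[-0.5,0,0],"angular":[0,0,0]},{"dp":[0,0,0],"angular":[0,0,0]},{"dp":[0,0,0],"angular":[0,0,0]}]';  python3 - <<'E'
from h import *
np.set_printoptions(precision=4,suppress=True)
snap('side','d9');snap('wrist','w9')
a=cv2.imread('pics/d9.png')[145:265,215:375];b=cv2.imread('pics/w9.png')
cv2.imwrite('pics/m9.png',np.hstack([cv2.resize(a,(400,300),interpolation=cv2.INTER_CUBIC),cv2.resize(b,(400,300))]))
for n,c in [('w9',(.534,.122)),('d9',(.534,.122))]:
    f=pts(n).reshape(-1,3);f=f[~np.isnan(f).any(1)]
    k=f[(np.hypot(f[:,0]-c[0],f[:,1]-c[1])<.02)&(f[:,2]>.118)&(f[:,2]<.14)];print(n,len(k),np.mean(k,0))
    k=f[(np.hypot(f[:,0]-.562,f[:,1]-.29)<.04)&(f[:,2]>.111)&(f[:,2]<.124)];print(' cap',len(k),k.mean(0) if len(k) else '')
    if n=='w9':
        k=f[(np.hypot(f[:,0]-.568,f[:,1]-.139)<.015)&(f[:,2]>.072)&(f[:,2]<.084)];l=cv2.fitLine(k[:,:2].astype(np.float32),cv2.DIST_HUBER,0,.01,.01).ravel();print(np.degrees(np.arctan2(l[1],l[0])))
E
```

```text
t: 19.5
tcp_pos: [0.5327, 0.1226, 0.1063]
tool_rot: [0.976, 0.218, -0.0, -0.0]
force: [0.7, -0.4, -0.8]
finger_gap: 0.598
gripper_force: 0.0
t: 20.3
tcp_pos: [0.4615, 0.1225, 0.2116]
tool_rot: [0.976, 0.218, 0.001, 0.0]
force: [-0.2, 0.4, -0.8]
finger_gap: 0.6
gripper_force: 0.0
w9 576 [0.5348 0.1189 0.125 ]
 cap 0 
29.5929
d9 73 [0.532  0.1207 0.1235]
 cap 290 [0.56   0.291  0.1162]
```

View pics/m9.png

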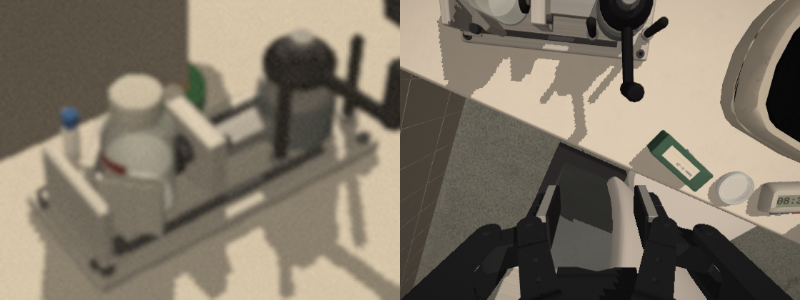

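The final view shows the lever down, the gripper clear and the bottle seated. The knob is again at (0.535,0.119), so I'll compare the jaw's position across the fixed side pictures to see whether the clamp backs off on release.

```bash
python3 - <<'E'
from h import *
np.set_printoptions(precision=2,suppress=True)
g={n:cv2.imread(f'pics/{n}.png',0).astype(np.float32) for n in ['d1','d3','d4','d5','d9']}
def ph(a,b,x0,x1,y0,y1):
    A=g[a][y0:y1,x0:x1];B=g[b][y0:y1,x0:x1]
    W=np.eye(2,3,dtype=np.float32)
    try:
        c,W=cv2.findTransformECC(A,B,W,cv2.MOTION_TRANSLATION,(3,200,1e-6),None,3);return W[:,2],round(c,3)
    except cv2.error: return None
for nm,r in {'jaw':(282,306,178,212),'jawtop':(278,308,176,200),'bottle':(258,284,172,215),'vblock':(228,260,200,245)}.items():
    print(nm,[(n,ph('d9',n,*r)) for n in ['d1','d3','d4','d5']])
E
```

```text
jaw [('d1', None), ('d3', (array([ 0.16, -0.14], dtype=float32), 0.991)), ('d4', (array([-0.27,  0.27], dtype=float32), 0.982)), ('d5', (array([-0.02,  0.01], dtype=float32), 1.0))]
jawtop [('d1', None), ('d3', (array([ 0.18, -0.16], dtype=float32), 0.985)), ('d4', (array([-0.3 ,  0.18], dtype=float32), 0.976)), ('d5', (array([-0.  ,  0.03], dtype=float32), 1.0))]
bottle [('d1', (array([ 2.17, -0.58], dtype=float32), 0.982)), ('d3', (array([ 0.01, -0.02], dtype=float32), 0.999)), ('d4', (array([-0.09,  0.02], dtype=float32), 0.998)), ('d5', (array([-0.01,  0.  ], dtype=float32), 1.0))]
vblock [('d1', (array([ 0.06, -0.07], dtype=float32), 0.989)), ('d3', (array([0., 0.], dtype=float32), 1.0)), ('d4', (array([-0., -0.], dtype=float32), 1.0)), ('d5', (array([-0.01, -0.01], dtype=float32), 1.0))]
```

Relative to d9, the jaw was 0.4 mm further back at the end of stroke two, when the lever force was already 6–7 N. It was about 0.7 mm further in under full load, and it sat in the same place after both releases. The bottle did not move. The clamp is holding steadily, roughly 20–30 N by my estimate, so I'll hand in.

```bash
python3 -c "
from station import order
print(order.sign_off())"
```

```text
the job is handed in; nothing more can be done
None
```

The job is handed in, and no verdict came back: the bottle is seated in the V-block, at an estimated 20–30 N (not measured directly); the lever reached about 9 N against 3–4.5 N free, sprang back a few degrees on release, and is down in its serrations with the gripper clear.

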